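# Pack the wedge jack up to the height gauge

## Robot

A 6-joint arm with a two-finger parallel gripper is mounted at the origin on the work surface. World frame = base frame: x ahead of the robot, y to its left, z up, the work surface at z = 0. Lengths are in mm, angles in rad, forces in N, time in s.
With the tool pointing down it reaches from about 350 to 975 mm from the base axis. Payload 7.1 kg.
Tool frame: the origin (TCP) lies midway between the tips of the shut fingers; the grasp point (between the pads) lies 19 mm behind it; z points along the fingers, y is the line along which they close (so a half turn about z gives the same grasp; the last joint's range is limited). The gripper opens to 88 mm and grips with 3 to 60 N. Pads are 20 mm wide; open, the fingers measure 115 mm over their backs; the gripper's body (75 mm by 178 mm) begins 61 mm behind the grasp point.
Start: joints at [-1.224, 0.423, 1.63, -0, 1.089, -0.019], TCP at [223.577, -583.625, 192.575] pointing down, gripper open.
Joint ranges: [-3, 3], [-0.9, 2.11], [0.09, 2.58], [-1.31, 4.45], [0.11, 2.69], [-2.54, 2.54]. Speed limits (rad/s): [2.39, 2.39, 3.01, 3.14, 3.14, 3.14].

## Interface

Orientations are given as a rotation vector (axis times angle).
In Python, from workcell import ctrl gives the robot as it stands. The module is installed in compiled form; this text tells all that it offers.
- The arm moves only by the tool servo_tool, never from a script. Its argument "increments" is a list of rows, each a list of 7 numbers: the shift along the world's x, y, z in cm, then the turn, a rotation vector about the world's x, y, z in degrees, then the opening, from -1 (shut) to 1 (fully open). A call has 1 to 20 rows; each row is the pose to reach, as a shift and turn from the pose commanded when the call began; what a row does not reach only later rows make up. A row lasts 1/12 s, in which the tool goes at most 41.7 mm and 7.16 degrees, less where a joint would pass 70% of its speed; a pose out of reach is approached as far as the arm can. A call with a gripper value outside its range is refused whole. The fingers move at their own pace and stop on an object; the grip force is fixed at half the most. Time passes only in rows, so rows that repeat a pose let the fingers close. It gives the time, the measured TCP pose, the force, the opening and the grip force at its end, in the units of the state.
- ctrl.get_obs(): the state, without advancing time (a new reading comes with each control period).
- ctrl.get_image(name): name is "side" or "top" or "wrist"; returns a dict with "image" (400x640x3 uint8, red, green, blue), "fx", "fy", "cx", "cy" (pixels), "k1" (the pictures are not rectified: a ray, as slopes to the right and down, at radius r is drawn at 1 + k1 r^2 times it, then the intrinsics apply), "extrinsics" (4x4, takes a point from camera to world coordinates); the wrist camera has in their place "tool_from_camera" (4x4, takes a point from camera to tool coordinates, whose origin is the TCP and whose axes are the flange's). Camera axes: x right, y up, looking along -z (the intrinsics and any distortion apply to the point x, -y, -z); pixel columns grow to the right and rows downward; lengths in mm; the calibration is good to about 2 mm. A picture is of the moment at which its call begins: read the wrist's pose just before it. There is no depth.
- ctrl.close_job(): hands the job in; it is judged then, once.
The state is a dict: "t": time; "qpos": joint angles; "qvel": joint speeds; "joint_torque": joint torques, N m; "ee_pos": TCP position; "orientation": TCP orientation; "ft_force": force on the tool from outside, world axes, zero at the start; "moment": the same for the moment, N m; "width": finger opening in mm; "grasp_force": force on a finger pad.
Only numpy, scipy, OpenCV 4.12 (cv2) and the standard library are available. Lean on these libraries where they do the work, as an engineer would, in place of code of your own. Each camera call takes 0.05 s, during which the arm holds its last target. There are 200 camera calls.

## Task

Set the work support for the next cylinder: lay packing plates gently on the table of the wedge jack, square and centred one on another, using the fewest that will do (the wedge only lifts the table 16 mm), then push the wedge in until the top of the pack is level with the tip of the height gauge's scriber. Leave the unused plates on the mat or the bench, and do not disturb the gauge or the other things on the bench.

Things in the scene. Friction and masses are not known exactly. Their poses are not given: they have to be found in the camera images.
- jack: the wedge jack, bolted to the bench: blue base plate 220 long (x) x 100 wide (y) x 12 mm high with two side cheeks up to 38 mm high (outer faces 84 mm apart). Origin on the bench under the middle of its table. x points along the wedge's push, from the red head to the height gauge; z up
- wedge (a joint): travel (m) of the jack's wedge: 0 = fully out (towards the robot), 0.064 = fully in. Pushed in +x of the jack it lifts the table 1 mm for every 4 mm. It slides level with 11 to 15 N of push, and stays where it is left under the plates
- push_face (a point): centre of the flat outer face of the wedge's red head, where it is pushed. The face is 56 wide x 44 mm high, upright, from 22 to 66 mm above the bench, and looks to -x of the jack; the head is 12 mm thick. Fully out it is 141 mm, fully in 77 mm from the middle of the table. Axes as the jack
- table_top (a point): centre of the top face of the jack's table, which rises and falls upright and stays level: 90 (x) x 60 mm (y), 46 mm above the bench with the wedge fully out, 62 mm with it fully in. Axes as the jack
- scriber_tip (a point): the mark: tip of the brass scriber of the vernier height gauge that stands beyond the jack's far end, about 60 mm from the middle of the table, locked 65 to 83 mm above the bench; the tip and the scriber's flat underside lie at the mark. The scriber runs level from the tip away from the jack, along this point's +x, to the gauge's 350 mm tall beam 100 mm behind the tip
- plate_a: packing plate, steel, 80 (x) x 56 (y) x 12 mm (z), about 0.4 kg, lying flat; origin at the centre of its underside
- plate_b: packing plate, the same as plate_a
- plate_c: packing plate, the same as plate_a
- mat: black rubber mat 300 (x) x 270 (y) x 4 mm on the bench, on which the plates and the collar lie; origin at the centre of its underside
- collar: bystander: brass collar, 36 mm across, 14 mm high, on the mat
- mallet: bystander: mallet with wooden handle, lying on the bench
- wrench: bystander: open-ended wrench lying on the bench
- oil: bystander: red oil bottle, 52 mm across, 130 mm high
- pot: bystander: open steel pot, 80 mm across, 60 mm high, between the robot and the work
Not all that is in view belongs to the job. What is shaped like the plate_a but green or yellow is not meant. What is shaped like the plate_c but brown is not meant.

How it is judged:
By the outcome, as a careful person would: the job done as asked, in the order asked, and still so for the second after the job is handed in, with the robot touching nothing.
It also fails if it takes over 72 s, if anything falls off the work surface, if the arm or the gripper's body presses on something with over 40 N, if the wrist force passes 120 N, or if a joint passes its speed limit or range.

## Working session

There is one attempt and no reset: what is moved stays moved. The work goes in short steps, Python scripts to look and compute and a tool call to move; the robot and the scene stay as the last step left them, time stands still between calls to the robot, and variables do not carry over. Pictures are saved under pics/ and viewed, at most 10 in all, crops included, and the job is handed in when it is done.

Besides the shell and the picture viewer there is one more tool, called after "Call:" by a JSON object that holds its "name" and its "arguments", one argument or row to a line. servo_tool: Moves the arm, as the interface text tells. Its arguments: {"type":"object","properties":{"increments":{"type":"array","items":{"type":"array","items":{"type":"number"}}}},"required":["increments"]}

```bash
mkdir -p pics; cat > h.py <<'E'
import numpy as np, cv2
from workcell import ctrl
from scipy.spatial.transform import Rotation as R
def grab(n):
    o=ctrl.get_obs(); d=ctrl.get_image(n)
    if n=="wrist":
        T=np.eye(4);T[:3,:3]=R.from_rotvec(o["orientation"]).as_matrix();T[:3,3]=o["ee_pos"]
        d["E"]=T@np.array(d["tool_from_camera"])
    else: d["E"]=np.array(d["extrinsics"])
    return d
def K(d): return np.array([[d["fx"],0,d["cx"]],[0,d["fy"],d["cy"]],[0,0,1.]])
D=lambda d: np.array([d["k1"],0,0,0,0.])
def rays(d,uv):
    p=cv2.undistortPoints(np.array(uv,float).reshape(-1,1,2),K(d),D(d)).reshape(-1,2)
    v=np.c_[p[:,0],-p[:,1],-np.ones(len(p))]
    return d["E"][:3,3], v@d["E"][:3,:3].T
def onz(d,uv,z):
    c,v=rays(d,uv); return c+v*((z-c[2])/v[:,2])[:,None]
def proj(d,P):
    q=(np.atleast_2d(P)-d["E"][:3,3])@d["E"][:3,:3]
    q=q*[1,-1,-1]
    return cv2.projectPoints(q,np.zeros(3),np.zeros(3),K(d),D(d))[0].reshape(-1,2)
def tri(d1,u1,d2,u2):
    c1,v1=rays(d1,[u1]);c2,v2=rays(d2,[u2]);v1=v1[0];v2=v2[0]
    s=np.linalg.lstsq(np.c_[v1,-v2],c2-c1,rcond=None)[0]
    a=c1+s[0]*v1;b=c2+s[1]*v2
    return (a+b)/2,np.linalg.norm(a-b)
def save(d,n,crop=None,k=1):
    im=d["image"] if crop is None else d["image"][crop[1]:crop[3],crop[0]:crop[2]]
    cv2.imwrite("pics/"+n,cv2.resize(im[:,:,::-1],None,fx=k,fy=k,interpolation=cv2.INTER_CUBIC))
E
python3 - <<'E'
from h import *
import pickle
for n in("top","side"):
    d=grab(n);save(d,n+"0.png",k=1.25);pickle.dump(d,open(n+".pkl","wb"))
    print(n,d["E"].round(2).tolist(),d["fx"],d["k1"])
o=ctrl.get_obs();print(o["t"],o["ee_pos"],o["orientation"],o["width"])
E
```

```text
top [[-0.01, 1.0, -0.06, 489.46], [-1.0, -0.01, 0.01, 12.27], [0.01, 0.06, 1.0, 1372.01], [0.0, 0.0, 0.0, 1.0]] 486.3276601736352 -0.10742505004990961
side [[0.94, 0.27, -0.22, 337.81], [-0.35, 0.69, -0.63, -669.54], [-0.02, 0.67, 0.74, 853.19], [0.0, 0.0, 0.0, 1.0]] 384.18986852488257 0.006958849202826966
0.1 [ 223.37506705 -583.14398433  191.88900375] [-3.08788557e+00 -5.71130718e-01  3.86485320e-04] 87.9800697820843
```

View pics/top0.png

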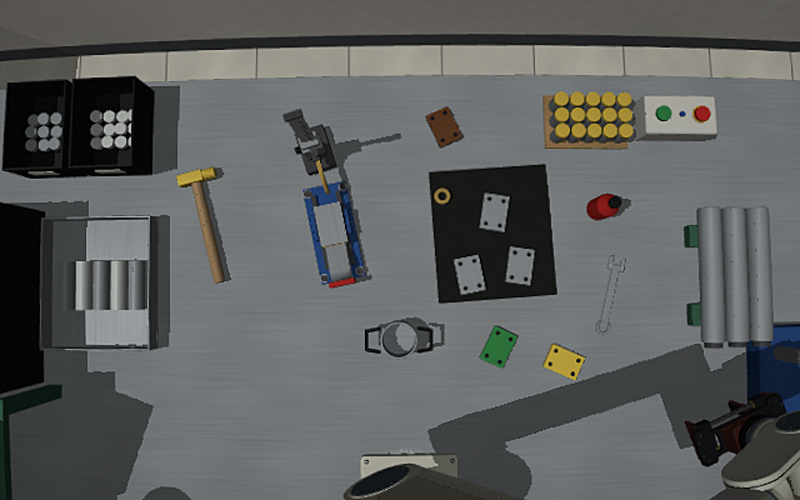

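View pics/side0.png

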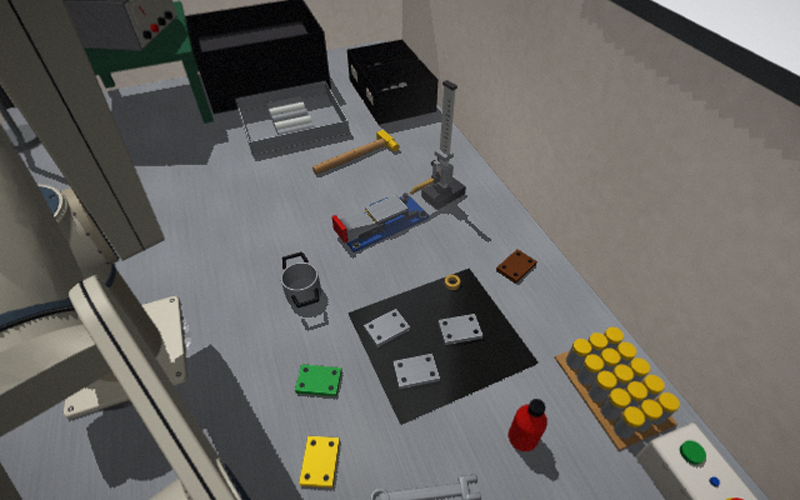

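The top view shows the jack at about (335,235), with its red head at (342,283) near the robot and the scriber tip at about (327,190). The mat holds three grey plates with dark holes at (494,211), (469,274) and (520,266), plus the collar at (442,196). The green (498,346), yellow (565,361) and brown (444,127) plates are decoys, so the three grey ones on the mat are plates a, b and c. I'll confirm with a wrist crop before reaching.

```bash
python3 - <<'E'
from h import *
import pickle
d=pickle.load(open("top.pkl","rb"));im=d["image"]
hsv=cv2.cvtColor(im,cv2.COLOR_RGB2HSV)
g=((hsv[:,:,2]>90)&(hsv[:,:,1]<60)).astype(np.uint8)
n,l,s,c=cv2.connectedComponentsWithStats(g)
for i in range(1,n):
    if 200<s[i,4]<2000 and 345<c[i][0]<440 and 130<c[i][1]<240:
        p=np.argwhere(l==i)[:,::-1]+0.0
        w=onz(d,p,16)[:,:2]; r=cv2.minAreaRect(w.astype(np.float32)); print("plate px",c[i],r)
for nm,m,z in(("blue",(hsv[:,:,0]>105)&(hsv[:,:,0]<125)&(hsv[:,:,1]>120),12),("red",((hsv[:,:,0]<6)|(hsv[:,:,0]>174))&(hsv[:,:,1]>150),66)):
    m=m.astype(np.uint8);m[:,:230]=0;m[:,310:]=0;m[:130]=0;m[240:]=0
    p=np.argwhere(m)[:,::-1]+0.0
    w=onz(d,p,z)[:,:2]; print(nm,len(p),cv2.minAreaRect(w.astype(np.float32)))
print("tip~",onz(d,[[327/1.25,190/1.25]],75), "pot",onz(d,[[400/1.25,338/1.25]],60),"collar",onz(d,[[442/1.25,196/1.25]],14))
print(np.array(ctrl.get_image("wrist")["tool_from_camera"]).round(3).tolist())
E
```

```text
plate px [395.17045455 169.36742424] ((649.4529418945312, -199.5654296875), (56.96761703491211, 80.64854431152344), 79.9650650024414)
plate px [415.51171875 212.14257812] ((528.649169921875, -254.63531494140625), (55.79900360107422, 78.9787368774414), 81.3668212890625)
plate px [375.36603774 219.19056604] ((510.46307373046875, -140.98037719726562), (78.89917755126953, 56.797420501708984), 10.909673690795898)
blue 1026 ((626.344482421875, 165.90780639648438), (254.66921997070312, 98.63245391845703), 11.306870460510254)
red 88 ((494.9102783203125, 139.1459503173828), (11.354120254516602, 54.79043960571289), 11.910415649414062)
tip~ [[693.49902797 168.42716064  75.        ]] pot [[373.78176686  14.81822202  60.        ]] collar [[686.50196677 -83.26056048  14.        ]]
[[-0.001, 0.967, 0.256, 70.353], [1.0, 0.0, 0.001, 1.083], [0.001, 0.256, -0.967, -192.691], [0.0, 0.0, 0.0, 1.0]]
```

Call:
{"name": "servo_tool", "arguments": {
  "increments": [
    [32.2, 38.8, 2, 0, 0, 139, 1],
    [32.2, 38.8, 2, 0, 0, 139, 1],
    [32.2, 38.8, 2, 0, 0, 139, 1],
    [32.2, 38.8, 2, 0, 0, 139, 1],
    [32.2, 38.8, 2, 0, 0, 139, 1],
    [32.2, 38.8, 2, 0, 0, 139, 1],
    [32.2, 38.8, 2, 0, 0, 139, 1],
    [32.2, 38.8, 2, 0, 0, 139, 1],
    [32.2, 38.8, 2, 0, 0, 139, 1],
    [32.2, 38.8, 2, 0, 0, 139, 1],
    [32.2, 38.8, 2, 0, 0, 139, 1],
    [32.2, 38.8, 2, 0, 0, 139, 1],
    [32.2, 38.8, 2, 0, 0, 139, 1],
    [32.2, 38.8, 2, 0, 0, 139, 1],
    [32.2, 38.8, 2, 0, 0, 139, 1],
    [32.2, 38.8, 2, 0, 0, 139, 1],
    [32.2, 38.8, 2, 0, 0, 139, 1],
    [32.2, 38.8, 2, 0, 0, 139, 1],
    [32.2, 38.8, 2, 0, 0, 139, 1],
    [32.2, 38.8, 2, 0, 0, 139, 1]
  ]
}}

```text
t: 1.82
ee_pos: [545.4, -195.5, 212.3]
orientation: [-0.536, -3.095, -0.0]
ft_force: [-0.2, -1.0, 0.2]
width: 87.8
grasp_force: 0.0
```

```bash
cat > plates.py <<'E'
from h import *
def plates(d,z=16,lo=1500):
    hsv=cv2.cvtColor(d["image"],cv2.COLOR_RGB2HSV)
    g=((hsv[:,:,2]>90)&(hsv[:,:,1]<60)).astype(np.uint8)
    cs,_=cv2.findContours(g,cv2.RETR_CCOMP,cv2.CHAIN_APPROX_NONE)
    for c in cs:
        if cv2.contourArea(c)<lo: continue
        w=onz(d,c[:,0].astype(float),z)[:,:2]
        r=cv2.minAreaRect(w.astype(np.float32))
        if not(45<min(r[1])<65 and 70<max(r[1])<92): continue
        a=r[2]+(90 if r[1][1]>r[1][0] else 0); a=(a+90)%180-90
        print("plate px",c[:,0].mean(0).round(),"xy",np.round(r[0],1),"size",np.round(r[1],1),"yaw",round(a,2))
E
python3 - <<'E'
from plates import *
o=ctrl.get_obs();print(o["ee_pos"],o["orientation"])
d=grab("wrist");save(d,"w1.png",k=1.25);print(d["fx"],d["k1"]);plates(d)
E
```

```text
[ 545.36289579 -195.49301614  212.27647889] [-5.36377801e-01 -3.09483229e+00 -1.41061588e-04]
276.4019289278021 -0.04136131291700149
plate px [337. 242.] xy [ 649.9 -199.9] size [58.  82.8] yaw -9.77
plate px [273. 180.] xy [ 528.6 -255.2] size [58.3 82. ] yaw -8.78
plate px [345. 140.] xy [ 510.8 -140.9] size [82.1 57.8] yaw 10.81
plate px [147.  52.] xy [ 313.7 -347.8] size [87.8 60. ] yaw 65.26
plate px [259.  37.] xy [ 349.8 -203.4] size [59.6 83.9] yaw -26.94
```

View pics/w1.png

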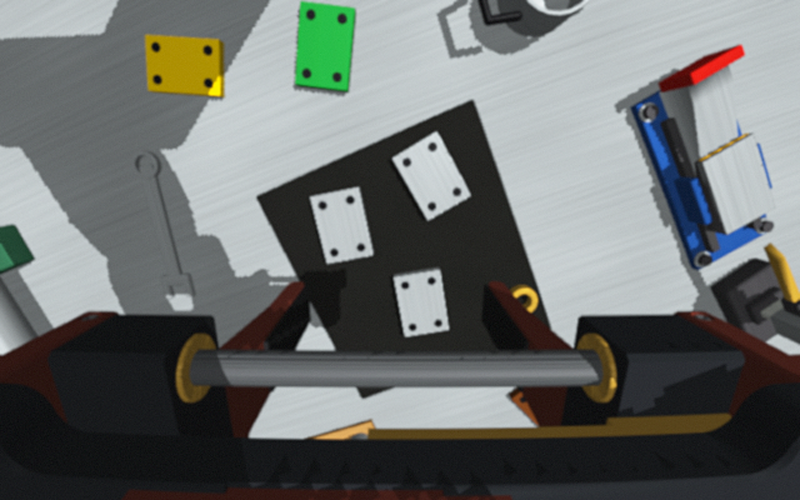

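The wrist view confirms it: three grey steel plates lie on the black mat, at (432,175), (342,225) and (421,302) px. The green (325,47) and yellow (185,65) ones are off the mat. The positions agree with the top view to 1 mm, so I'm picking the plate at (511,-141), the one nearest the jack.

Call:
{"name": "servo_tool", "arguments": {
  "increments": [
    [-3.46, 5.46, -13, 0, 0, 30.5, 1],
    [-3.46, 5.46, -15, 0, 0, 30.5, 1],
    [-3.46, 5.46, -15, 0, 0, 30.5, 1],
    [-3.46, 5.46, -15, 0, 0, 30.5, 1],
    [-3.46, 5.46, -15, 0, 0, 30.5, 1],
    [-3.46, 5.46, -17, 0, 0, 30.5, 1],
    [-3.46, 5.46, -19, 0, 0, 30.5, 1],
    [-3.46, 5.46, -20, 0, 0, 30.5, 1],
    [-3.46, 5.46, -20.5, 0, 0, 30.5, 1],
    [-3.46, 5.46, -20.5, 0, 0, 30.5, 1],
    [-3.46, 5.46, -20.5, 0, 0, 30.5, 1]
  ]
}}

```text
t: 2.78
ee_pos: [511.2, -141.2, 7.9]
orientation: [-0.285, 3.128, -0.0]
ft_force: [-1.2, -0.1, 0.4]
width: 87.6
grasp_force: 0.0
```

Call:
{"name": "servo_tool", "arguments": {
  "increments": [
    [0, 0, -0.05, 0, 0, 0.4, 0.3],
    [0, 0, -0.05, 0, 0, 0.4, -0.2],
    [0, 0, -0.05, 0, 0, 0.4, -1],
    [0, 0, -0.05, 0, 0, 0.4, -1],
    [0, 0, -0.05, 0, 0, 0.4, -1],
    [0, 0, -0.05, 0, 0, 0.4, -1],
    [0, 0, -0.05, 0, 0, 0.4, -1],
    [0, 0, -0.05, 0, 0, 0.4, -1]
  ]
}}

```text
t: 3.45
ee_pos: [511.0, -141.0, 7.1]
orientation: [-0.297, 3.127, -0.0]
ft_force: [0.7, 0.6, 0.4]
width: 37.7
grasp_force: 0.0
```

```bash
python3 - <<'E'
from plates import *
o=ctrl.get_obs();print(o["ee_pos"],o["width"],o["grasp_force"],o["ft_force"],o["moment"])
d=grab("wrist");im=d["image"];e=grab("side");save(e,"x.png",(240,200,460,330),3)
a=cv2.resize(im,(640,400));b=cv2.resize(e["image"][200:330,240:448],(640,400),interpolation=cv2.INTER_CUBIC)
cv2.imwrite("pics/w2.png",cv2.resize(np.vstack([a,b])[:,:,::-1],None,fx=.75,fy=.75))
E
```

```text
[ 510.99118113 -141.02820374    7.11250822] 37.725949727667704 0.0 [0.67469621 0.55030346 0.36772633] [ 0.0801048  -0.1595395   0.01716089]
```

View pics/w2.png

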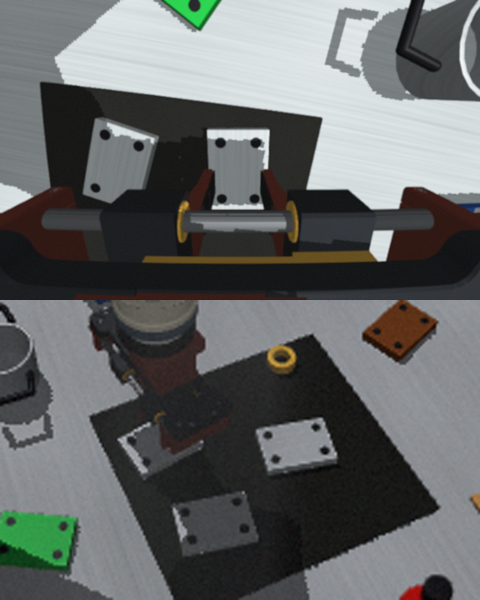

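The upper half (wrist) shows the plate at (238,165) with the fingers closed to 38 mm around its lower end. The lower half (side) shows it under the gripper at (160,445). I'll project its original corners to see whether it has moved.

```bash
python3 - <<'E'
from plates import *
d=grab("wrist");print(d["E"].round(3).tolist())
def cor(x,y,a,z):
    a=np.radians(a);u=np.array([np.cos(a),np.sin(a)]);v=np.array([-u[1],u[0]])
    return np.array([[*(np.array([x,y])+s*40*u+t*28*v),z] for s,t in((-1,-1),(-1,1),(1,1),(1,-1))])
print("C px*.75",(proj(d,cor(510.8,-140.9,10.8,16))*.75).round(1).tolist())
print("B",(proj(d,cor(528.6,-255.2,-8.8,16))*.75).round(1).tolist(),"tcp",proj(d,ctrl.get_obs()["ee_pos"])*.75)
print("near corners observed->",onz(d,np.array([[207,129],[269,129]])/.75,16).round(1).tolist())
E
```

```text
[[-0.188, -0.95, -0.251, 443.311], [0.982, -0.181, -0.049, -154.994], [0.001, -0.256, 0.967, 199.761], [0.0, 0.0, 0.0, 1.0]]
C px*.75 [[207.2, 129.2], [269.8, 129.2], [266.5, 209.1], [210.2, 209.1]]
B [[95.2, 117.4], [155.0, 137.8], [136.6, 211.3], [82.5, 193.8]] tcp [[238.20685558 168.25584899]]
near corners observed-> [[476.6, -176.1, 16.0], [466.2, -121.6, 16.0]]
```

Call:
{"name": "servo_tool", "arguments": {
  "increments": [
    [0, 0, 0, 0, 0, 0, -1],
    [0, 0, 0, 0, 0, 0, -1],
    [0, 0, 0, 0, 0, 0, -1]
  ]
}}

```text
t: 3.85
ee_pos: [511.0, -141.0, 7.1]
orientation: [0.297, -3.127, -0.0]
ft_force: [-0.1, -0.2, -1.2]
width: 6.1
grasp_force: 0.0
```

```bash
python3 - <<'E'
from h import *
d=grab("wrist");save(d,"w3.png",(230,140,410,300),4)
E
```

```text
(no output)
```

View pics/w3.png

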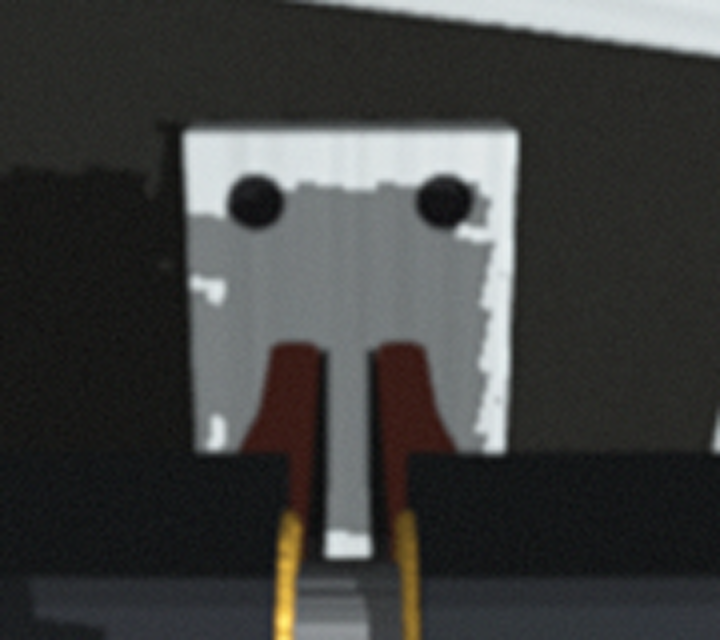

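The fingers have closed to 6 mm above the plate with no contact, so the real tips sit higher than the stated TCP. I'll probe down onto the plate gently to find the offset.

Call:
{"name": "servo_tool", "arguments": {
  "increments": [
    [0, 0, -0.1, 0, 0, 0, -1],
    [0, 0, -0.2, 0, 0, 0, -1],
    [0, 0, -0.3, 0, 0, 0, -1],
    [0, 0, -0.3, 0, 0, 0, -1]
  ]
}}

```text
t: 4.23
ee_pos: [510.8, -141.0, 3.8]
orientation: [0.297, -3.127, -0.0]
ft_force: [-0.6, 0.7, 0.5]
width: 0.7
grasp_force: 0.0
```

```bash
python3 - <<'E'
from h import *
d=grab("side");o=ctrl.get_obs();p=np.array(o["ee_pos"])
for z in(0,10,20,30,40,60,80): print(z,proj(d,p+[0,0,z]).round(1))
q=proj(d,p)[0].astype(int);print(q)
im=d["image"][q[1]-60:q[1]+40,q[0]-60:q[0]+60]
im=cv2.resize(im,None,fx=6,fy=6,interpolation=cv2.INTER_CUBIC)
im=np.clip(im.astype(float)*2.2,0,255).astype(np.uint8)
for z in(0,20,40): 
    a=((proj(d,p+[0,0,z])[0]-(q-60))*6).astype(int); cv2.circle(im,tuple(map(int,a)),4,(0,255,0),1)
cv2.imwrite("pics/s4.png",im[:,:,::-1])
E
```

```text
0 [[309.7 263.1]]
10 [[309.6 261. ]]
20 [[309.5 258.8]]
30 [[309.4 256.6]]
40 [[309.3 254.4]]
60 [[309.1 249.8]]
80 [[308.8 245.1]]
[309 263]
```

View pics/s4.png

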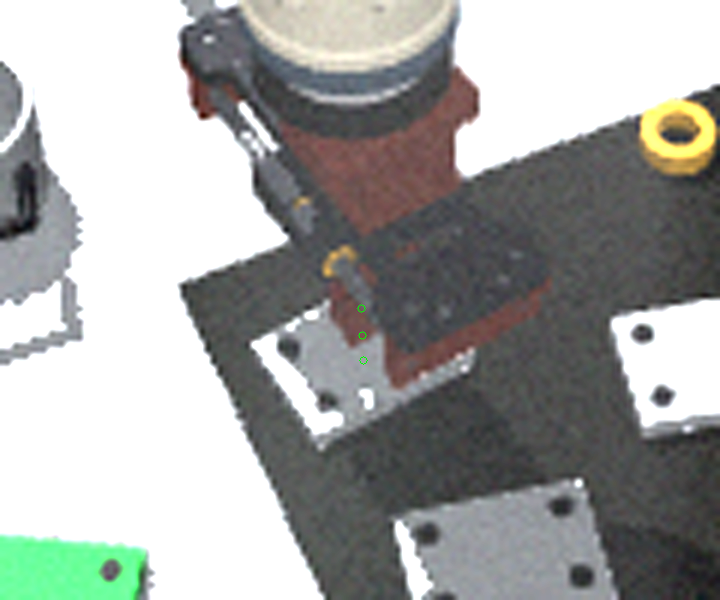

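Side crop: the finger tips end at about (358,345), roughly 13 mm above the marked TCP (363,360) and just about at the plate top. I'll continue probing.

Call:
{"name": "servo_tool", "arguments": {
  "increments": [
    [0, 0, -0.1, 0, 0, 0, -1],
    [0, 0, -0.2, 0, 0, 0, -1],
    [0, 0, -0.3, 0, 0, 0, -1],
    [0, 0, -0.3, 0, 0, 0, -1]
  ]
}}

```text
t: 4.62
ee_pos: [510.8, -141.0, 0.9]
orientation: [0.297, -3.127, -0.0]
ft_force: [-1.5, -0.8, 0.7]
width: 0.5
grasp_force: 0.0
```

Call:
{"name": "servo_tool", "arguments": {
  "increments": [
    [0, 0, -0.1, 0, 0, 0, -1],
    [0, 0, -0.2, 0, 0, 0, -1],
    [0, 0, -0.3, 0, 0, 0, -1],
    [0, 0, -0.4, 0, 0, 0, -1],
    [0, 0, -0.4, 0, 0, 0, -1]
  ]
}}

```text
t: 5.03
ee_pos: [510.9, -141.0, -3.1]
orientation: [0.297, -3.127, -0.0]
ft_force: [-0.4, 0.7, 0.7]
width: 0.3
grasp_force: 0.0
```

Call:
{"name": "servo_tool", "arguments": {
  "increments": [
    [0, 0, -0.1, 0, 0, 0, -1],
    [0, 0, -0.2, 0, 0, 0, -1],
    [0, 0, -0.3, 0, 0, 0, -1]
  ]
}}

```text
t: 5.28
ee_pos: [511.0, -141.0, -6.0]
orientation: [-0.297, 3.127, -0.0]
ft_force: [-0.3, -0.6, 0.7]
width: 0.8
grasp_force: 0.0
```

Call:
{"name": "servo_tool", "arguments": {
  "increments": [
    [0, 0, -0.1, 0, 0, 0, -1],
    [0, 0, -0.2, 0, 0, 0, -1]
  ]
}}

```text
t: 5.45
ee_pos: [511.0, -141.0, -8.0]
orientation: [0.297, -3.127, -0.0]
ft_force: [1.6, -0.6, 0.3]
width: 0.3
grasp_force: 0.0
```

```bash
python3 - <<'E'
from plates import *
d=grab("wrist");o=ctrl.get_obs();print(o["ee_pos"],o["qpos"])
def cor(x,y,a,z):
    a=np.radians(a);u=np.array([np.cos(a),np.sin(a)]);v=np.array([-u[1],u[0]])
    return np.array([[*(np.array([x,y])+s*40*u+t*28*v),z] for s,t in((-1,-1),(-1,1),(1,1),(1,-1))])
C=proj(d,cor(510.8,-140.9,10.8,16));print(C.round(1).tolist())
q=proj(d,o["ee_pos"])[0];print("tcp",q)
for k in(0,10,20,30,40,50):
    T=R.from_rotvec(o["orientation"]).as_matrix(); print(k,[proj(d,o["ee_pos"]+T@np.array([x,0,-k]))[0].round(1).tolist() for x in(0,10)])
im=cv2.resize(d["image"][140:300,230:410],None,fx=4,fy=4,interpolation=cv2.INTER_CUBIC)
for c in [*C,q]: cv2.circle(im,tuple(int(v) for v in (c-[230,140])*4+2),5,(0,255,0),1)
cv2.imwrite("pics/w5.png",im[:,:,::-1])
E
```

```text
[ 510.86592605 -140.97580587   -8.18582149] [-2.91712842e-01  6.04888696e-01  1.93700609e+00  8.19861733e-06
  5.99959733e-01 -2.05205023e+00]
[[272.8, 176.1], [363.5, 176.1], [358.2, 290.2], [277.6, 290.2]]
tcp [317.70440439 224.17799536]
0 [[317.7, 224.2], [317.7, 211.2]]
10 [[317.8, 229.0], [317.8, 215.4]]
20 [[317.9, 234.3], [317.9, 220.1]]
30 [[317.9, 240.2], [318.0, 225.3]]
40 [[318.0, 246.7], [318.1, 231.1]]
50 [[318.2, 254.1], [318.2, 237.6]]
```

View pics/w5.png

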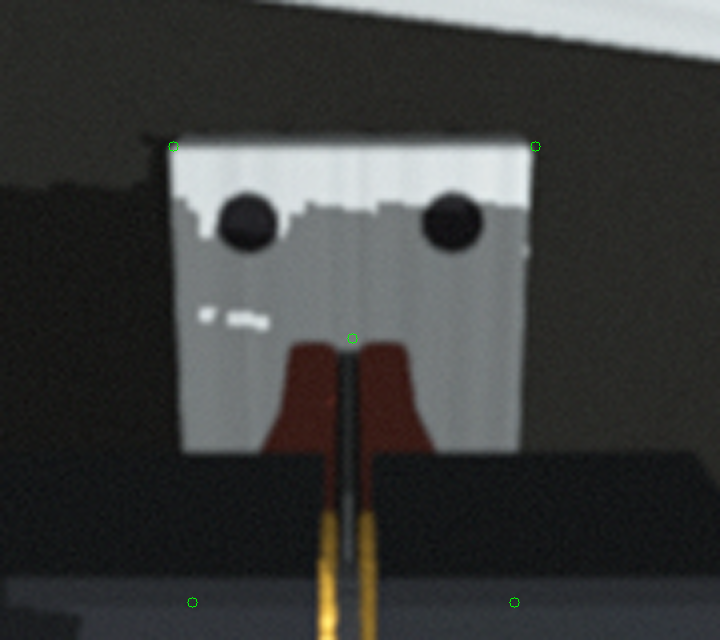

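Corners match their predictions, so the pose reading is right. The visible tips (row ~226) imply that they end about 31 mm behind the stated TCP if the fingers are 20 mm wide. Contact is then expected near TCP z = -15.

Call:
{"name": "servo_tool", "arguments": {
  "increments": [
    [0, 0, -0.1, 0, 0, 0, -1],
    [0, 0, -0.2, 0, 0, 0, -1],
    [0, 0, -0.3, 0, 0, 0, -1]
  ]
}}

```text
t: 5.75
ee_pos: [511.0, -141.0, -11.0]
orientation: [-0.297, 3.127, -0.0]
ft_force: [-0.1, -0.0, 0.3]
width: 0.5
grasp_force: 0.0
```

Call:
{"name": "servo_tool", "arguments": {
  "increments": [
    [0, 0, -0.1, 0, 0, 0, -1],
    [0, 0, -0.15, 0, 0, 0, -1]
  ]
}}

```text
t: 5.92
ee_pos: [510.9, -141.0, -12.6]
orientation: [0.297, -3.127, -0.0]
ft_force: [-1.0, -0.2, 0.0]
width: 0.4
grasp_force: 0.0
```

Call:
{"name": "servo_tool", "arguments": {
  "increments": [
    [0, 0, -0.1, 0, 0, 0, -1],
    [0, 0, -0.15, 0, 0, 0, -1]
  ]
}}

```text
t: 6.08
ee_pos: [511.0, -141.0, -13.8]
orientation: [0.297, -3.127, 0.0]
ft_force: [-1.9, 1.1, 9.9]
width: 0.6
grasp_force: 5.1
```

Contact at TCP z ≈ -13.8 on the 16 mm plate top, so the tips end 30 mm above the reported TCP. I'll lift, open, and go down to grip with the tips at z ≈ 6.5.

Call:
{"name": "servo_tool", "arguments": {
  "increments": [
    [0, 0, 0.7, 0, 0, 0, 0],
    [0, 0, 0.7, 0, 0, 0, 1],
    [0, 0, 0.7, 0, 0, 0, 1],
    [0, 0, 0.7, 0, 0, 0, 1],
    [0, 0, 0.7, 0, 0, 0, 1],
    [0, 0, 0.7, 0, 0, 0, 1],
    [0, 0, 0.7, 0, 0, 0, 1],
    [0, 0, 0.7, 0, 0, 0, 1],
    [0, 0, 0.7, 0, 0, 0, 1],
    [0, 0, 0.7, 0, 0, 0, 1]
  ]
}}

```text
t: 6.92
ee_pos: [511.0, -141.0, -7.0]
orientation: [0.297, -3.127, -0.0]
ft_force: [0.4, -1.2, 0.0]
width: 63.4
grasp_force: 0.0
```

Call:
{"name": "servo_tool", "arguments": {
  "increments": [
    [0, 0, 0, 0, 0, 0, 1],
    [0, 0, 0, 0, 0, 0, 1],
    [0, 0, -0.5, 0, 0, 0, 1],
    [0, 0, -0.9, 0, 0, 0, 1],
    [0, 0, -1.3, 0, 0, 0, 1],
    [0, 0, -1.6, 0, 0, 0, 1],
    [0, 0, -1.6, 0, 0, 0, -1],
    [0, 0, -1.6, 0, 0, 0, -1],
    [0, 0, -1.6, 0, 0, 0, -1],
    [0, 0, -1.6, 0, 0, 0, -1],
    [0, 0, -1.6, 0, 0, 0, -1],
    [0, 0, -1.6, 0, 0, 0, -1],
    [0, 0, -1.6, 0, 0, 0, -1]
  ]
}}

```text
t: 8.0
ee_pos: [511.1, -141.1, -22.8]
orientation: [-0.297, 3.127, -0.0]
ft_force: [-0.7, 0.1, 0.2]
width: 55.8
grasp_force: 30.0
```

Plate gripped (55.8 mm, 30 N). I'll lift it and carry it to a viewing pose beside the jack.

Call:
{"name": "servo_tool", "arguments": {
  "increments": [
    [0, 0, 3, 0, 0, 0, -1],
    [0, 0, 7, 0, 0, 0, -1],
    [3, 3, 11, 0, 0, 0.6, -1],
    [6, 6, 15.3, 0, 0, 0.6, -1],
    [9, 9, 15.3, 0, 0, 0.6, -1],
    [12, 12, 15.3, 0, 0, 0.6, -1],
    [15, 15, 15.3, 0, 0, 0.6, -1],
    [17, 17.5, 15.3, 0, 0, 0.6, -1],
    [18.1, 18.8, 15.3, 0, 0, 0.6, -1],
    [18.1, 18.8, 15.3, 0, 0, 0.6, -1],
    [18.1, 18.8, 15.3, 0, 0, 0.6, -1]
  ]
}}

```text
t: 8.92
ee_pos: [692.1, 48.8, 129.0]
orientation: [0.318, -3.124, 0.0]
ft_force: [-1.3, -0.3, -2.7]
width: 55.7
grasp_force: 30.0
```

```bash
python3 - <<'E'
from h import *
import pickle
o=ctrl.get_obs();print(o["ee_pos"],o["orientation"],o["width"],o["ft_force"])
d=grab("wrist");pickle.dump(d,open("p1.pkl","wb"))
c=[630,165];P=np.array([[627,166,46],[686,178,74]]);print(proj(d,P).round())
E
```

```text
[692.05414     48.80574199 128.9598807 ] [ 3.18100783e-01 -3.12425074e+00  3.78717684e-05] 55.68390740830706 [-1.31567449 -0.34790117 -2.73777758]
[[445. 158.]
 [451. 224.]]
```

Call:
{"name": "servo_tool", "arguments": {
  "increments": [
    [-0.8, 4, 0, 0, 0, 0, -1],
    [-1.6, 8, 0, 0, 0, 0, -1],
    [-2.4, 12, 0, 0, 0, 0, -1],
    [-3.2, 16, 0, 0, 0, 0, -1],
    [-4, 20, 0, 0, 0, 0, -1],
    [-4.8, 24, 0, 0, 0, 0, -1],
    [-5.2, 25.4, 0, 0, 0, 0, -1],
    [-5.2, 25.4, 0, 0, 0, 0, -1],
    [-5.2, 25.4, 0, 0, 0, 0, -1]
  ]
}}

```text
t: 9.72
ee_pos: [639.0, 300.0, 129.5]
orientation: [0.315, -3.124, 0.002]
ft_force: [0.1, -0.7, -2.8]
width: 55.8
grasp_force: 30.0
```

```bash
python3 - <<'E'
from h import *
import pickle
o=ctrl.get_obs();print(o["ee_pos"],o["orientation"],o["width"],o["ft_force"])
e=grab("wrist");pickle.dump(e,open("p2.pkl","wb"));d=pickle.load(open("p1.pkl","rb"))
print(proj(e,[[627,166,46],[686,178,74]]).round())
ims=[]
for k in(d,e):
    q=proj(k,[[640,168,50]])[0].astype(int); x0=max(0,min(q[0]-100,440));y0=max(0,min(q[1]-100,200));print(x0,y0)
    ims.append(cv2.resize(k["image"][y0:y0+200,x0:x0+133],None,fx=3,fy=3,interpolation=cv2.INTER_CUBIC) if 0 else cv2.resize(k["image"][y0:y0+150,x0+0:x0+200],None,fx=2.6,fy=2.6*1,interpolation=cv2.INTER_CUBIC)[:, :390*2])
h=cv2.hconcat(ims) if 0 else np.vstack(ims)
print(h.shape);cv2.imwrite("pics/j1.png",cv2.resize(h,(400*1+80,int(h.shape[0]*480/h.shape[1])))[:,:,::-1] if h.shape[0]*480/h.shape[1]<=600 and 0 else cv2.resize(h,(400,600))[:,:,::-1])
E
```

```text
[639.01305365 299.95667531 129.54400531] [ 3.14820142e-01 -3.12429890e+00  1.87420525e-03] 55.79098999686357 [ 0.1473741  -0.74245304 -2.83249094]
[[189. 160.]
 [183. 226.]]
344 71
88 73
(780, 520, 3)
```

```bash
python3 - <<'E'
from h import *
import pickle
d,e=(pickle.load(open(f,"rb")) for f in("p1.pkl","p2.pkl"))
a=d["image"][60:260,370:530];b=e["image"][60:260,110:270]
cv2.imwrite("pics/j1.png",cv2.resize(np.hstack([a,b]),None,fx=2.5,fy=2.5,interpolation=cv2.INTER_CUBIC)[:,:,::-1])
E
```

```text
(no output)
```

View pics/j1.png

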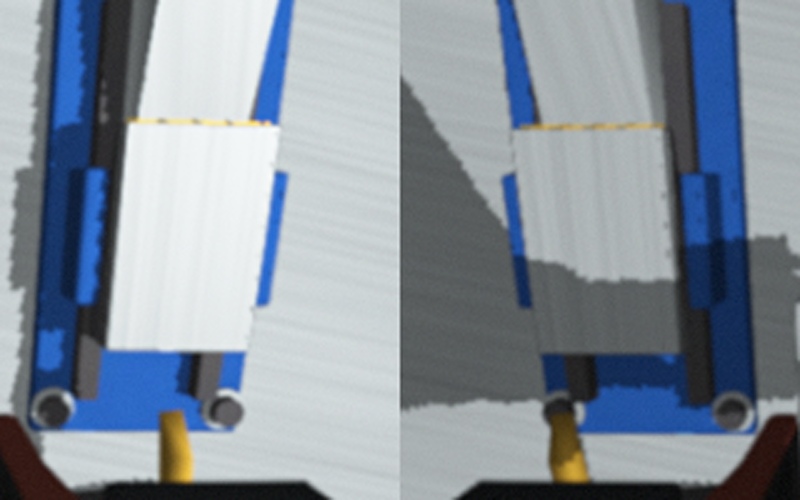

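Both crops show the table top as a light rectangle. Left corners are about (130,122), (280,125), (245,350), (107,350); right corners about (513,128), (667,127), (680,353), (540,353). The brass scriber's end is at (160–185,411) on the left and (548–573,412) on the right. I'll refine these and triangulate.

```bash
python3 - <<'E'
from h import *
import pickle
d,e=(pickle.load(open(f,"rb")) for f in("p1.pkl","p2.pkl"))
o=np.array
L=o([[130,122],[280,125],[245,350],[107,350]])/2.5+[370,60]-.3
Rr=o([[513,128],[667,127],[680,353],[540,353]])/2.5+[110-160,60]-.3
def sp(d,p):
    g=cv2.cvtColor(d["image"],cv2.COLOR_RGB2GRAY)
    return cv2.cornerSubPix(g,p.astype(np.float32).reshape(-1,1,2),(4,4),(-1,-1),(3,40,.01)).reshape(-1,2)
l,r=sp(d,L),sp(e,Rr)
print((l-L).round(1).tolist(),(r-Rr).round(1).tolist())
X=[]
for a,b in zip(l,r):
    p,g=tri(d,a,e,b);X.append(p);print(p.round(1),round(g,2))
X=o(X);print("ctr",X.mean(0).round(1))
u=(X[2]+X[3]-X[0]-X[1])/2;print("len",np.linalg.norm(u),"yaw",np.degrees(np.arctan2(u[1],u[0])),"wid",np.linalg.norm(X[1]-X[0]),np.linalg.norm(X[2]-X[3]))
for k,x0 in((d,425),(e,160)):
    hsv=cv2.cvtColor(k["image"],cv2.COLOR_RGB2HSV)[218:234,x0:x0+32].astype(int)
    m=(hsv[:,:,0]>12)&(hsv[:,:,0]<32)&(hsv[:,:,1]>110)
    for i in range(16): 
        c=np.where(m[i])[0]; print(218+i,(c.min()+x0,c.max()+x0) if len(c) else None, k["image"][218+i,x0+14].tolist())
E
```

```text
[[-1.3, 1.2], [-1.2, 0.1], [-0.1, 0.5], [-0.3, -0.9]] [[-0.6, 0.6], [-1.4, 1.4], [-0.3, -0.7], [0.0, 0.3]]
[587.1 128.1  46.2] 0.95
[575.4 186.5  45.4] 1.05
[663.  203.2  46.1] 1.56
[674.4 145.5  46.5] 0.77
ctr [624.9 165.8  46. ]
len 89.09897682470516 yaw 11.026077689085449 wid 59.4872518878284 58.83440461049666
218 None [41, 103, 199]
219 None [41, 101, 199]
220 None [48, 109, 203]
221 None [42, 105, 201]
222 None [47, 107, 204]
223 None [69, 103, 184]
224 None [108, 100, 115]
225 (np.int64(437), np.int64(441)) [126, 97, 46]
226 (np.int64(435), np.int64(442)) [128, 99, 30]
227 (np.int64(435), np.int64(442)) [136, 105, 39]
228 (np.int64(435), np.int64(442)) [139, 110, 41]
229 (np.int64(435), np.int64(442)) [140, 110, 37]
230 (np.int64(435), np.int64(443)) [147, 115, 37]
231 (np.int64(435), np.int64(443)) [154, 121, 44]
232 (np.int64(435), np.int64(443)) [155, 123, 43]
233 (np.int64(435), np.int64(444)) [155, 122, 42]
218 None [81, 86, 84]
219 None [50, 52, 53]
220 None [32, 32, 31]
221 None [33, 33, 32]
222 None [37, 36, 39]
223 None [38, 37, 40]
224 None [43, 40, 39]
225 (np.int64(175), np.int64(178)) [51, 44, 29]
226 (np.int64(171), np.int64(178)) [66, 54, 24]
227 (np.int64(170), np.int64(178)) [72, 55, 22]
228 (np.int64(170), np.int64(178)) [75, 57, 21]
229 (np.int64(171), np.int64(179)) [74, 56, 21]
230 (np.int64(171), np.int64(179)) [78, 60, 23]
231 (np.int64(171), np.int64(179)) [77, 60, 19]
232 (np.int64(171), np.int64(179)) [82, 64, 24]
233 (np.int64(171), np.int64(179)) [84, 64, 22]
```

```bash
python3 - <<'E'
from h import *
import pickle
d,e=(pickle.load(open(f,"rb")) for f in("p1.pkl","p2.pkl"))
print(tri(d,(438.6,224),e,(174.3,224.4)),[tri(d,a,e,b)[0].round(1) for a,b in (((434.6,226),(170.2,226.3)),((442.5,226),(178.5,226.3)),((434.6,232),(170.4,232)),((443.3,232),(179.4,232)))])
E
```

```text
(array([688.02935029, 167.77493388,  71.09511572]), np.float64(1.1154814433520068)) [array([690.6, 164.2,  71.7]), array([689.1, 172.1,  71.3]), array([696. , 165.4,  73.1]), array([694.4, 174. ,  72.7])]
```

Tip at z ≈ 71, with the table triangulating to 46.0 mm as known. One plate covers 58–74 mm, so one plate is the fewest that will do. Placing it at (625.3,165.8), yaw 11.1°.

Call:
{"name": "servo_tool", "arguments": {
  "increments": [
    [-0.4, -4, 0, 0, 0, -0.4, -1],
    [-0.8, -8, 0, 0, 0, -0.4, -1],
    [-1.2, -11.5, -2, 0, 0, -0.4, -1],
    [-1.37, -13.42, -5, 0, 0, -0.4, -1],
    [-1.37, -13.42, -7.5, 0, 0, -0.4, -1],
    [-1.37, -13.42, -9.3, 0, 0, -0.4, -1],
    [-1.37, -13.42, -10.2, 0, 0, -0.4, -1],
    [-1.37, -13.42, -10.6, 0, 0, -0.4, -1],
    [-1.37, -13.42, -10.8, 0, 0, -0.4, -1],
    [-1.37, -13.42, -10.8, 0, 0, -0.4, -1],
    [-1.37, -13.42, -10.8, 0, 0, -0.4, -1]
  ]
}}

```text
t: 10.68
ee_pos: [627.2, 166.9, 23.3]
orientation: [-0.303, 3.125, 0.0]
ft_force: [0.1, 0.7, -4.1]
width: 55.3
grasp_force: 30.0
```

Call:
{"name": "servo_tool", "arguments": {
  "increments": [
    [-0.19, -0.11, 0, 0, 0, 0, -1],
    [-0.19, -0.11, -0.15, 0, 0, 0, -1],
    [-0.19, -0.11, -0.3, 0, 0, 0, -1],
    [-0.19, -0.11, -0.36, 0, 0, 0, -1],
    [-0.19, -0.11, -0.38, 0, 0, 0, -1],
    [-0.19, -0.11, -0.38, 0, 0, 0, -1]
  ]
}}

```text
t: 11.18
ee_pos: [624.7, 166.0, 20.2]
orientation: [-0.303, 3.126, 0.0]
ft_force: [-5.1, -1.9, 10.3]
width: 55.9
grasp_force: 30.0
```

Call:
{"name": "servo_tool", "arguments": {
  "increments": [
    [0, 0, 0.05, 0, 0, 0, -1],
    [0, 0, 0.05, 0, 0, 0, 0.7],
    [0, 0, 0.05, 0, 0, 0, 0.7],
    [0, 0, 0.05, 0, 0, 0, 0.7],
    [0, 0, 0.05, 0, 0, 0, 0.7],
    [0, 0, 0.05, 0, 0, 0, 0.7]
  ]
}}

```text
t: 11.68
ee_pos: [624.4, 165.7, 18.7]
orientation: [-0.303, 3.127, -0.0]
ft_force: [0.2, -0.4, -0.6]
width: 74.7
grasp_force: 0.0
```

Released. Now views from both sides to check the placing and re-measure the tip against the plate.

Call:
{"name": "servo_tool", "arguments": {
  "increments": [
    [0, 0, 2, 0, 0, 0, 0.8],
    [0, 0, 4.5, 0, 0, 0, 1],
    [0, 0, 6.6, 0, 0, 0, 1],
    [2, -3, 6.6, 0, 0, 0, 1],
    [4, -6, 6.6, 0, 0, 0, 1],
    [6.6, -9.9, 6.6, 0, 0, 0, 1],
    [6.6, -9.9, 6.6, 0, 0, 0, 1],
    [6.6, -9.9, 6.6, 0, 0, 0, 1],
    [6.6, -9.9, 6.6, 0, 0, 0, 1]
  ]
}}

```text
t: 12.43
ee_pos: [689.8, 66.5, 84.3]
orientation: [0.301, -3.126, -0.001]
ft_force: [-0.8, -0.4, 0.0]
width: 88.2
grasp_force: 0.0
```

```bash
python3 - <<'E'
from plates import *
import pickle
o=ctrl.get_obs();print(o["ee_pos"],o["qvel"])
d=grab("wrist");pickle.dump(d,open("q1.pkl","wb"));plates(d,58)
E
```

```text
[689.82903793  66.54448795  84.25538515] [ 0.02792713 -0.00653468  0.01873736  0.00106209  0.00135356  0.00124248]
```

Call:
{"name": "servo_tool", "arguments": {
  "increments": [
    [-0.8, 4, 0, 0, 0, 0, 1],
    [-1.6, 8, 0, 0, 0, 0, 1],
    [-2.4, 12, 0, 0, 0, 0, 1],
    [-3.2, 16, 0, 0, 0, 0, 1],
    [-4, 20, 0, 0, 0, 0, 1],
    [-4.25, 21.6, 0, 0, 0, 0, 1],
    [-4.25, 21.6, 0, 0, 0, 0, 1],
    [-4.25, 21.6, 0, 0, 0, 0, 1],
    [-4.25, 21.6, 0, 0, 0, 0, 1]
  ]
}}

```text
t: 13.23
ee_pos: [647.4, 282.1, 84.6]
orientation: [0.304, -3.126, 0.001]
ft_force: [-0.2, -0.0, -0.0]
width: 87.8
grasp_force: 0.0
```

```bash
python3 - <<'E'
from plates import *
import pickle
o=ctrl.get_obs();print(o["ee_pos"],o["qvel"])
e=grab("wrist");pickle.dump(e,open("q2.pkl","wb"));plates(e,58)
d=pickle.load(open("q1.pkl","rb"));c=[]
for k in(d,e):
    q=proj(k,[[645,169,60]])[0].astype(int); x0=int(np.clip(q[0]-80,0,480));y0=int(np.clip(q[1]-100,0,200));print(x0,y0)
    c.append(k["image"][y0:y0+200,x0:x0+160])
cv2.imwrite("pics/j2.png",cv2.resize(np.hstack(c),None,fx=2.5,fy=2.5,interpolation=cv2.INTER_CUBIC)[:,:,::-1])
E
```

```text
[647.3973476  282.1405919   84.60824369] [-0.02507737 -0.00200793 -0.00133104  0.0008678   0.00275936  0.00417996]
372 85
100 85
```

View pics/j2.png

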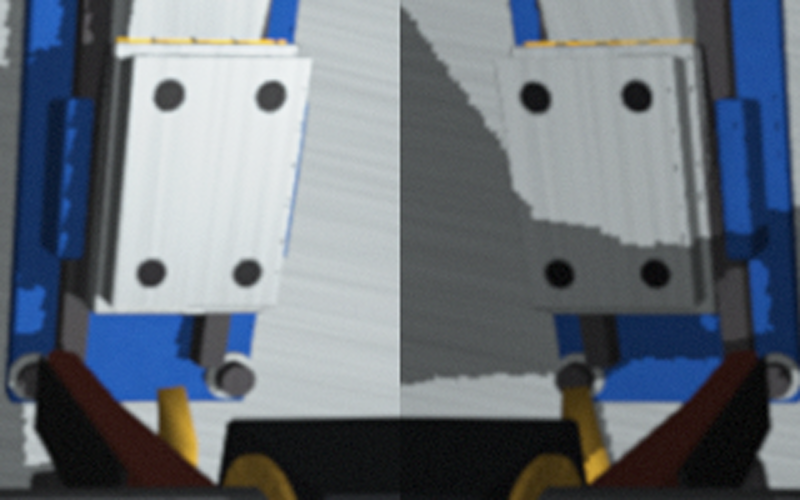

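The crops show the plate lying square on the table. Holes are at left (169,95), (271,95), (151,272), (247,272) and right (536,97), (637,97), (559,273), (655,273). The tip is at left (158–185,388) and right (563–590,390). I'll triangulate the holes for the plate pose, and the tip.

```bash
cat > meas.py <<'E'
from h import *
def holes(d,H):
    g=cv2.cvtColor(d["image"],cv2.COLOR_RGB2GRAY);r=[]
    for x,y in H:
        x,y=int(round(x)),int(round(y));s=g[y-9:y+10,x-9:x+10].astype(float)
        t=np.percentile(s,75); w=np.clip(t-15-s,0,None)
        yy,xx=np.mgrid[-9:10,-9:10]; w[np.hypot(xx,yy)>8]=0
        r.append((x+(w*xx).sum()/w.sum(),y+(w*yy).sum()/w.sum()))
    return np.array(r)
def brass(k,x0,x1,y0,y1):
    hsv=cv2.cvtColor(k["image"],cv2.COLOR_RGB2HSV)[y0:y1,x0:x1].astype(int)
    m=(hsv[:,:,0]>12)&(hsv[:,:,0]<32)&(hsv[:,:,1]>110)
    for i in range(y1-y0):
        c=np.where(m[i])[0]
        if len(c): print(y0+i,c.min()+x0,c.max()+x0)
def fit(d,e,h1,h2):
    X=[];
    for a,b in zip(h1,h2): p,g=tri(d,a,e,b);X.append(p);print(p.round(1),round(g,2))
    X=np.array(X);u=(X[2]+X[3]-X[0]-X[1])/2
    print("ctr",X.mean(0).round(2),"yaw",np.degrees(np.arctan2(u[1],u[0])).round(2))
E
python3 - <<'E'
from meas import *
import pickle
d,e=(pickle.load(open(f,"rb")) for f in("q1.pkl","q2.pkl"))
h1=holes(d,np.array([[169,95],[271,95],[151,272],[247,272]])/2.5+[372,85]-.3)
h2=holes(e,np.array([[536,97],[637,97],[559,273],[655,273]])/2.5+[100-160,85]-.3)
print(h1.round(1).tolist(),h2.round(1).tolist());fit(d,e,h1,h2)
for k,x0 in((d,430),(e,160)): brass(k,x0,x0+22,236,248);print()
# front table corners / plate corners
E
```

```text
[[439.2, 122.7], [479.9, 123.1], [432.0, 193.9], [470.4, 193.8]] [[153.7, 123.6], [194.3, 123.1], [163.3, 194.2], [201.7, 194.1]]
[600.1 144.1  59.6] 0.12
[593.9 175.5  59.7] 0.07
[655.  154.8  59.7] 0.18
[648.9 186.2  59.7] 0.2
ctr [624.47 165.17  59.67] yaw 11.07
240 443 444
241 437 444
242 436 445
243 436 445
244 436 445
245 436 446
246 436 446
247 436 446

239 172 174
240 165 175
241 165 175
242 166 175
243 166 175
244 166 175
245 166 175
246 166 176
247 166 176
```

```bash
python3 - <<'E'
from meas import *
import pickle
d,e=(pickle.load(open(f,"rb")) for f in("q1.pkl","q2.pkl"))
for a,b in(((440.4,240.3),(170.1,239.3)),((435.6,242.5),(165,242)),((444.8,242.5),(175.4,242)),((440.6,243),(170.3,242)),((441,247),(171,246))): print(tri(d,a,e,b))
E
```

```text
(array([688.81724752, 167.84511013,  70.51148135]), np.float64(1.0818971883354798))
(array([691.36401013, 164.18512434,  71.32163613]), np.float64(0.6091889175828078))
(array([690.24865142, 172.21600627,  70.29995198]), np.float64(0.7282323648318189))
(array([690.86433136, 168.4089959 ,  71.09312156]), np.float64(1.0729017151576425))
(array([693.96115373, 169.46212333,  71.72307851]), np.float64(1.0640102385018395))
```

Plate centred at (624.5,165.2), yaw 11.07°, against the table's (624.9,165.8), 11.03°. That is good. Next I go to the red head with shut fingers.

Call:
{"name": "servo_tool", "arguments": {
  "increments": [
    [-4, -1, 0, 0, 0, 0, -1],
    [-7.5, -3.5, 0, 0, 0, 0, -1],
    [-11, -7, 0, 0, 0, 0, -1],
    [-14.5, -10.5, 0, 0, 0, 0, -1],
    [-17, -13, 0, 0, 0, 0, -1],
    [-18.4, -14.8, 0, 0, 0, 0, -1],
    [-18.4, -14.8, 0, 0, 0, 0, -1],
    [-18.4, -14.8, -2, 0, 0, 0, -1],
    [-18.4, -14.8, -4.5, 0, 0, 0, -1],
    [-18.4, -14.8, -7, 0, 0, 0, -1],
    [-18.4, -14.8, -7.8, 0, 0, 0, -1],
    [-18.4, -14.8, -7.8, 0, 0, 0, -1]
  ]
}}

```text
t: 14.28
ee_pos: [462.8, 133.5, 5.3]
orientation: [0.3, -3.124, 0.001]
ft_force: [0.3, -1.4, -0.1]
width: 11.5
grasp_force: 0.0
```

Call:
{"name": "servo_tool", "arguments": {
  "increments": [
    [0.3, 0.06, 0, 0, 0, 0, -1],
    [0.6, 0.12, 0, 0, 0, 0, -1],
    [0.9, 0.18, 0, 0, 0, 0, -1],
    [1.2, 0.24, 0, 0, 0, 0, -1],
    [1.3, 0.255, 0, 0, 0, 0, -1],
    [1.4, 0.275, 0, 0, 0, 0, -1],
    [1.5, 0.295, 0, 0, 0, 0, -1],
    [1.6, 0.315, 0, 0, 0, 0, -1],
    [1.6, 0.315, 0, 0, 0, 0, -1]
  ]
}}

```text
t: 15.03
ee_pos: [478.2, 137.5, 6.6]
orientation: [0.303, -3.124, 0.001]
ft_force: [-4.9, -0.6, 3.0]
width: 0.6
grasp_force: 2.4
```

Call:
{"name": "servo_tool", "arguments": {
  "increments": [
    [0.3, 0.06, 0, 0, 0, 0, -1],
    [0.6, 0.12, 0, 0, 0, 0, -1],
    [0.9, 0.175, 0, 0, 0, 0, -1],
    [1.2, 0.235, 0, 0, 0, 0, -1],
    [1.5, 0.295, 0, 0, 0, 0, -1],
    [1.8, 0.355, 0, 0, 0, 0, -1],
    [2.1, 0.41, 0, 0, 0, 0, -1],
    [2.4, 0.47, 0, 0, 0, 0, -1],
    [2.7, 0.53, 0, 0, 0, 0, -1],
    [3, 0.59, 0, 0, 0, 0, -1],
    [3.3, 0.65, 0, 0, 0, 0, -1],
    [3.6, 0.705, 0, 0, 0, 0, -1],
    [3.8, 0.745, 0, 0, 0, 0, -1],
    [3.8, 0.745, 0, 0, 0, 0, -1]
  ]
}}

```text
t: 16.2
ee_pos: [513.7, 144.4, 6.1]
orientation: [0.302, -3.119, 0.002]
ft_force: [-10.8, -1.8, 7.5]
width: 0.4
grasp_force: 5.4
```

Call:
{"name": "servo_tool", "arguments": {
  "increments": [
    [-1, -0.2, 0, 0, 0, 0, -1],
    [-2, -0.4, 1, 0, 0, 0, -1],
    [-2, -0.4, 4.5, 0, 0, 0, -1],
    [-2, -1, 7.8, 0, 0, 0, -1],
    [2, -3, 7.8, 0, 0, 0, -1],
    [6, -5, 7.8, 0, 0, 0, -1],
    [10, -6, 7.8, 0, 0, 0, -1],
    [14, -7, 7.8, 0, 0, 0, -1],
    [17.7, -7.8, 7.8, 0, 0, 0, -1],
    [17.7, -7.8, 7.8, 0, 0, 0, -1],
    [17.7, -7.8, 7.8, 0, 0, 0, -1],
    [17.7, -7.8, 7.8, 0, 0, 0, -1],
    [17.7, -7.8, 7.8, 0, 0, 0, -1]
  ]
}}

```text
t: 17.28
ee_pos: [693.0, 67.7, 84.3]
orientation: [0.303, -3.125, -0.0]
ft_force: [-1.2, 0.3, 0.5]
width: 0.5
grasp_force: 0.0
```

```bash
python3 - <<'E'
from h import *
import pickle
o=ctrl.get_obs();print(o["ee_pos"],o["qvel"])
d=grab("wrist");pickle.dump(d,open("r1.pkl","wb"))
E
```

```text
[693.01107714  67.65263792  84.27666714] [ 0.00555544 -0.00820436  0.00227059 -0.00134626  0.00182761 -0.00077261]
```

Call:
{"name": "servo_tool", "arguments": {
  "increments": [
    [-0.8, 4, 0, 0, 0, 0, -1],
    [-1.6, 8, 0, 0, 0, 0, -1],
    [-2.4, 12, 0, 0, 0, 0, -1],
    [-3.2, 16, 0, 0, 0, 0, -1],
    [-4, 20, 0, 0, 0, 0, -1],
    [-4.25, 21.6, 0, 0, 0, 0, -1],
    [-4.25, 21.6, 0, 0, 0, 0, -1],
    [-4.25, 21.6, 0, 0, 0, 0, -1],
    [-4.25, 21.6, 0, 0, 0, 0, -1],
    [-4.25, 21.6, 0, 0, 0, 0, -1]
  ]
}}

```text
t: 18.17
ee_pos: [652.5, 281.5, 84.8]
orientation: [0.3, -3.127, 0.001]
ft_force: [-0.4, 0.6, 0.5]
width: 0.5
grasp_force: 0.0
```

```bash
python3 - <<'E'
from meas import *
import pickle
o=ctrl.get_obs();print(o["ee_pos"],o["qvel"])
e=grab("wrist");pickle.dump(e,open("r2.pkl","wb"))
d=pickle.load(open("r1.pkl","rb"))
a=np.radians(11.07);u=np.array([np.cos(a),np.sin(a)]);v=np.array([-u[1],u[0]])
H=[[*(np.array([624.5,165.2])+s*28*u+t*16*v),68.] for s,t in((-1,-1),(-1,1),(1,-1),(1,1))]
h1=holes(d,holes(d,proj(d,H)));h2=holes(e,holes(e,proj(e,H)))
print((h1-proj(d,H)).round(1).tolist(),(h2-proj(e,H)).round(1).tolist())
fit(d,e,h1,h2)
for k in(d,e):
    q=proj(k,[[689,168,71]])[0].astype(int);print(q);brass(k,q[0]-15,q[0]+15,q[1]-8,q[1]+10)
E
```

```text
[652.480469   281.50933799  84.78789364] [-0.00658893  0.00088114 -0.00546579  0.00279687 -0.00096576  0.00143619]
[[0.4, -0.0], [0.5, -0.0], [0.4, 0.3], [0.5, 0.3]] [[-0.6, -0.3], [-0.6, -0.3], [-0.5, -0.1], [-0.5, -0.0]]
[600.  144.1  68.7] 0.22
[593.9 175.4  68.8] 0.19
[655.  154.8  68.7] 0.26
[648.9 186.2  68.8] 0.28
ctr [624.42 165.14  68.74] yaw 11.09
[440 236]
237 438 444
238 436 444
239 436 445
240 436 445
241 436 445
242 436 445
243 436 446
244 436 446
245 436 446
[171 235]
234 170 176
235 167 176
236 166 176
237 167 176
238 167 176
239 167 176
240 167 177
241 167 177
242 167 177
243 167 178
244 167 178
```

```bash
python3 - <<'E'
from meas import *
import pickle
for A,B,ra,rb in(("q1","q2",240.3,239.3),("r1","r2",236.7,234.2)):
    d,e=(pickle.load(open(f+".pkl","rb")) for f in(A,B))
    def edges(k,x0,x1,row):
        f=k["image"].astype(float);s=f[:,:,0]-f[:,:,2]
        p=s[row,x0:x1]; m=p.argmax(); t=np.median(np.sort(p)[-5:])
        l=min(p[:m][-9:]) ; 
        L=next(i for i in range(m,0,-1) if p[i-1]<(t+p[max(0,i-4):i].min())/2); Rr=next(i for i in range(m,len(p)-1) if p[i+1]<(t+p[i+1:i+5].min())/2)
        hl=(t+p[max(0,L-4):L].min())/2;hr=(t+p[Rr+1:Rr+5].min())/2
        return x0+L-(p[L]-hl)/(p[L]-p[L-1]), x0+Rr+(p[Rr]-hr)/(p[Rr]-p[Rr+1])
    q1=proj(d,[[689,168,71]])[0].astype(int);q2=proj(e,[[689,168,71]])[0].astype(int)
    f=d["image"].astype(int);print("col profile R-B v1",(f[:,:,0]-f[:,:,2])[int(ra)-4:int(ra)+6,440].tolist());f=e["image"].astype(int);print("v2",(f[:,:,0]-f[:,:,2])[int(rb)-4:int(rb)+6,171].tolist())
    for j in range(1,9):
        r1=int(ra)+j;r2=int(rb)+j
        try:
            a=edges(d,q1[0]-15,q1[0]+15,r1);b=edges(e,q2[0]-15,q2[0]+15,r2)
        except Exception as x: print(j,x);continue
        c=tri(d,(np.mean(a),r1),e,(np.mean(b),r2));print(j,np.round(a,2),np.round(b,2),c[0].round(2),c[1].round(2), "L",tri(d,(a[0],r1),e,(b[0],r2))[0][2].round(2),"R",tri(d,(a[1],r1),e,(b[1],r2))[0][2].round(2))
E
```

```text
col profile R-B v1 [-145, -142, -136, -84, 10, 75, 84, 82, 88, 85]
v2 [-2, 0, -1, 3, 16, 36, 45, 48, 50, 48]
1 [434.77 445.9 ] [169.3  175.62] [689.98 168.97  68.74] 1.1 L 66.86 R 70.6
2 [434.65 446.17] [164.57 179.09] [690.57 168.87  69.52] 1.09 L 70.76 R 68.3
3 [434.71 446.37] [164.73 168.  ] [689.89 166.68  74.09] 1.04 L 70.9 R 77.19
4 [434.78 446.6 ] [173.   177.26] [692.88 170.76  67.53] 1.11 L 64.48 R 70.51
5 [435.18 446.63] [172.   176.87] [693.38 170.67  68.49] 1.1 L 65.86 R 71.07
6 [435.69 446.77] [164.71 168.55] [691.95 167.49  75.05] 1.03 L 72.32 R 77.71
7 [435.98 447.1 ] [164.69 167.7 ] [692.46 167.56  75.82] 1.02 L 72.78 R 78.78
8 [436.34 447.38] [171.75 176.72] [695.25 171.38  70.06] 1.09 L 67.67 R 72.41
col profile R-B v1 [-145, -144, -141, -105, -10, 66, 85, 85, 86, 86]
v2 [-2, 0, -1, 7, 24, 41, 47, 48, 47, 49]
1 [434.73 445.67] [170.38 176.63] [689.88 168.89  68.92] 0.51 L 67.07 R 70.74
2 [434.44 445.83] [165.59 168.7 ] [689.15 166.26  74.05] 0.45 L 70.9 R 77.13
3 [434.43 446.05] [173.25 179.48] [692.13 170.49  67.07] 0.53 L 64.9 R 69.22
4 [434.52 446.39] [171.21 178.71] [692.46 170.09  68.61] 0.51 L 66.88 R 70.33
5 [434.73 446.62] [172.75 178.42] [693.31 170.6   68.5 ] 0.52 L 66.0 R 70.95
6 [435.09 446.67] [172.3 178.2] [693.91 170.67  69.15] 0.51 L 66.89 R 71.38
7 [435.51 446.78] [172.5  178.22] [694.6  170.97  69.49] 0.51 L 67.29 R 71.66
8 [435.93 447.02] [171.5  178.12] [695.09 170.99  70.42] 0.5 L 68.66 R 72.16
```

```bash
python3 - <<'E'
import pickle,numpy as np
for f,x0,r in(("q1",430,241),("q2",159,240),("r1",430,238),("r2",161,235),("p1",429,226),("p2",164,226)):
    k=pickle.load(open(f+".pkl","rb"))["image"].astype(float)
    for a in (r,r+3): print(f,x0,a,(k[a:a+3,x0:x0+23,0]-k[a:a+3,x0:x0+23,2]).mean(0).round().astype(int).tolist(),"|sum",k[a:a+3,x0:x0+23].mean((0,2)).round().astype(int).tolist())
E
```

```text
q1 430 241 [-143, -143, -145, -133, -86, -4, 50, 65, 71, 74, 80, 86, 89, 96, 97, 65, -16, -102, -144, -147, -146, -144, -144] |sum [103, 104, 104, 102, 92, 70, 61, 64, 68, 71, 75, 80, 83, 86, 90, 101, 113, 112, 107, 105, 106, 107, 104]
q1 430 244 [-68, -69, -69, -66, -41, 10, 55, 68, 76, 82, 87, 91, 94, 99, 106, 103, 60, -8, -54, -65, -64, -62, -60] |sum [145, 144, 145, 141, 118, 77, 56, 62, 71, 79, 82, 86, 90, 93, 98, 103, 118, 133, 145, 149, 149, 148, 150]
q2 159 240 [-9, -7, -9, -9, -5, 4, 24, 36, 39, 39, 41, 43, 43, 43, 44, 42, 28, 7, -9, -22, -41, -68, -100] |sum [162, 163, 162, 148, 116, 75, 49, 42, 42, 41, 42, 43, 42, 44, 42, 43, 49, 64, 89, 114, 123, 110, 94]
q2 159 243 [-8, -9, -8, -9, -5, 4, 27, 45, 49, 50, 47, 50, 50, 49, 51, 52, 40, 13, -26, -60, -82, -94, -100] |sum [166, 166, 168, 165, 157, 118, 69, 46, 45, 45, 47, 45, 46, 47, 47, 47, 50, 56, 60, 67, 80, 88, 94]
r1 430 238 [-144, -144, -145, -126, -64, 16, 64, 73, 76, 81, 85, 88, 93, 98, 97, 62, -19, -105, -145, -148, -145, -145, -146] |sum [105, 104, 104, 100, 87, 67, 59, 64, 70, 74, 78, 81, 86, 89, 95, 105, 114, 112, 
[... 900 characters left out ...]
118, 114, 111, 116]
p1 429 229 [-149, -152, -151, -135, -74, 9, 62, 81, 93, 99, 108, 114, 123, 122, 77, -21, -116, -154, -154, -153, -151, -147, -135] |sum [118, 116, 118, 113, 95, 71, 63, 74, 86, 95, 101, 108, 112, 121, 130, 135, 125, 118, 116, 115, 116, 115, 117]
p2 164 226 [-9, -9, -8, -7, -4, 5, 24, 42, 48, 46, 49, 49, 50, 49, 44, 20, 2, -8, -20, -52, -96, -124, -128] |sum [178, 177, 162, 119, 79, 51, 43, 45, 46, 47, 50, 46, 47, 48, 50, 69, 113, 149, 153, 129, 102, 93, 94]
p2 164 229 [-8, -8, -8, -7, -7, -3, 19, 45, 55, 54, 55, 55, 57, 58, 56, 39, -5, -54, -92, -119, -130, -129, -128] |sum [174, 174, 175, 170, 155, 119, 73, 49, 50, 50, 52, 53, 53, 51, 54, 58, 74, 95, 102, 97, 93, 92, 94]
```

```bash
python3 - <<'E'
from meas import *
import pickle
L=lambda f:pickle.load(open(f+".pkl","rb"))
for A,B,a,b in(("p1","p2",(438.3,227),(174.35,227)),("q1","q2",(440.3,242),(170,241)),("q1","q2",(440.66,245),(170.65,244)),("r1","r2",(440.2,239),(171.16,236)),("r1","r2",(440.66,242),(172.05,239)),
 ("r1","r2",(434.33,239),(165.65,236)),("r1","r2",(446.06,239),(176.67,236))):
    print(A,tri(L(A),a,L(B),b)[0].round(2))
# cross-tests of bias with table corners at p: front corners
E
```

```text
p1 [690.75 168.18  71.48]
q1 [690.14 168.02  70.88]
q1 [692.47 168.88  71.3 ]
r1 [690.46 168.06  71.11]
r1 [692.8  169.06  71.42]
r1 [691.45 163.45  70.88]
r1 [689.47 172.65  71.35]
```

```bash
python3 - <<'E'
from meas import *
import pickle
L=lambda f:pickle.load(open(f+".pkl","rb"))
a=np.radians(11.07);u=np.array([np.cos(a),np.sin(a)]);v=np.array([-u[1],u[0]])
def edge(k,c,xs,y,z,w=7):
    out=[]
    g=cv2.GaussianBlur(cv2.cvtColor(k["image"],cv2.COLOR_RGB2GRAY).astype(np.float32),(0,0),.8)
    for x in xs:
        P=[[*(c+x*u+(y+s)*v),z] for s in np.arange(-w,w+.01,.1)]
        q=proj(k,P).astype(np.float32)
        p=cv2.remap(g,q[:,0].reshape(1,-1),q[:,1].reshape(1,-1),cv2.INTER_CUBIC)[0]
        dp=np.gradient(p);i=np.abs(dp).argmax();out.append((-w+.1*i, dp[i]*10))
    o=np.array(out);return np.median(o[:,0]).round(2),o[:,0].std().round(2),np.median(o[:,1]).round(1)
c=np.array([624.5,165.2])
for A,B,h,z in(("p1","p2",30,46),("q1","q2",28,58),("r1","r2",28,67.05)):
    for y in(-h,h): print(A,z,y,edge(L(A),c,np.arange(-34,35,4),y,z),edge(L(B),c,np.arange(-34,35,4),y,z))
E
```

```text
p1 46 -30 (np.float64(0.9), np.float64(0.31), np.float64(78.2)) (np.float64(0.0), np.float64(2.88), np.float64(16.4))
p1 46 30 (np.float64(1.45), np.float64(0.63), np.float64(-56.6)) (np.float64(0.5), np.float64(0.52), np.float64(-38.6))
q1 58 -28 (np.float64(0.6), np.float64(0.24), np.float64(81.8)) (np.float64(0.7), np.float64(4.0), np.float64(13.7))
q1 58 28 (np.float64(0.05), np.float64(2.83), np.float64(-25.9)) (np.float64(6.2), np.float64(3.01), np.float64(-47.5))
r1 67.05 -28 (np.float64(0.6), np.float64(0.25), np.float64(86.7)) (np.float64(1.75), np.float64(3.8), np.float64(18.6))
r1 67.05 28 (np.float64(0.6), np.float64(3.04), np.float64(-14.8)) (np.float64(6.55), np.float64(1.76), np.float64(-59.0))
```

The edge check gives a camera height bias of +1.0 in the first pair and +1.7 in the later ones, so the mark lies at 69–70. I'll take one closer, settled pair to pin it down.

Call:
{"name": "servo_tool", "arguments": {
  "increments": [
    [1.47, 0.42, -1, 0, 0, 0, -1],
    [1.47, 0.42, -2.5, 0, 0, 0, -1],
    [1.47, 0.42, -4, 0, 0, 0, -1],
    [1.47, 0.42, -4, 0, 0, 0, -1],
    [1.47, 0.42, -4, 0, 0, 0, -1],
    [1.47, 0.42, -4, 0, 0, 0, -1],
    [1.47, 0.42, -4, 0, 0, 0, -1]
  ]
}}

```text
t: 18.8
ee_pos: [667.2, 287.5, 45.3]
orientation: [-0.303, 3.126, 0.0]
ft_force: [0.3, 0.6, -0.5]
width: 0.2
grasp_force: 0.0
```

```bash
python3 - <<'E'
from h import *
import pickle
o=ctrl.get_obs();print(o["ee_pos"],np.abs(o["qvel"]).max())
pickle.dump(grab("wrist"),open("s2.pkl","wb"))
E
```

```text
[667.22081718 287.48955107  45.26273103] 0.006983145222081772
```

Call:
{"name": "servo_tool", "arguments": {
  "increments": [
    [0, 0, 3, 0, 0, 0, -1],
    [0, 0, 6, 0, 0, 0, -1],
    [0.8, -4, 6, 0, 0, 0, -1],
    [1.6, -8, 6, 0, 0, 0, -1],
    [2.4, -12, 6, 0, 0, 0, -1],
    [3.2, -16, 6, 0, 0, 0, -1],
    [4, -20, 6, 0, 0, 0, -1],
    [4.2, -21.6, 6, 0, 0, 0, -1],
    [4.2, -21.6, 4, 0, 0, 0, -1],
    [4.2, -21.6, 2, 0, 0, 0, -1],
    [4.2, -21.6, 0, 0, 0, 0, -1],
    [4.2, -21.6, 0, 0, 0, 0, -1],
    [4.2, -21.6, 0, 0, 0, 0, -1],
    [4.2, -21.6, 0, 0, 0, 0, -1],
    [4.2, -21.6, 0, 0, 0, 0, -1]
  ]
}}

```text
t: 20.1
ee_pos: [710.3, 72.0, 46.6]
orientation: [-0.303, 3.124, 0.0]
ft_force: [0.2, -0.1, 0.4]
width: 0.2
grasp_force: 0.0
```

```bash
python3 - <<'E'
from meas import *
import pickle
o=ctrl.get_obs();print(o["ee_pos"],np.abs(o["qvel"]).max())
d=grab("wrist");pickle.dump(d,open("s1.pkl","wb"));e=pickle.load(open("s2.pkl","rb"))
a=np.radians(11.07);u=np.array([np.cos(a),np.sin(a)]);v=np.array([-u[1],u[0]])
H=[[*(np.array([624.5,165.2])+s*28*u+t*16*v),68.] for s,t in((-1,-1),(-1,1),(1,-1),(1,1))]
h1=holes(d,holes(d,proj(d,H)));h2=holes(e,holes(e,proj(e,H)))
print((h1-proj(d,H)).round(1).tolist(),(h2-proj(e,H)).round(1).tolist());fit(d,e,h1,h2)
for n,k in(("s1",d),("s2",e)):
    q=proj(k,[[689,168,71]])[0].astype(int);f=k["image"].astype(float)
    s=f[:,:,0]-f[:,:,2];print(n,q,"col",s[q[1]-8:q[1]+12,q[0]].astype(int).tolist())
    for r in(q[1]+2,q[1]+4,q[1]+6,q[1]+8): print(r,q[0]-13,s[r-1:r+2,q[0]-13:q[0]+14].mean(0).round().astype(int).tolist())
h=[k["image"][proj(k,[[689,168,71]])[0].astype(int)[1]-65:][:90, proj(k,[[689,168,71]])[0].astype(int)[0]-45:][:,:90] for k in(d,e)]
cv2.imwrite("pics/t.png",cv2.resize(np.hstack(h),None,fx=4.4,fy=4.4,interpolation=cv2.INTER_CUBIC)[:,:,::-1])
E
```

```text
[710.26118571  72.01717162  46.59773829] 0.0028187757289586945
[[0.1, 0.1], [0.9, -0.2], [0.5, 0.4], [0.5, 0.4]] [[-0.7, 0.1], [-0.9, -0.3], [-0.7, 0.1], [-0.8, 0.6]]
[600.2 144.   68.4] 0.01
[593.9 175.5  68.8] 0.06
[655.1 154.9  68.7] 0.19
[649.1 186.2  68.8] 0.13
ctr [624.58 165.12  68.67] yaw 11.09
s1 [466 233] col [-144, -143, -143, -142, -146, -145, -124, -56, 31, 81, 85, 84, 84, 88, 88, 92, 90, 93, 92, 89]
235 453 [-145, -145, -146, -146, -146, -126, -61, 18, 59, 67, 70, 74, 78, 83, 87, 90, 93, 97, 99, 73, -1, -93, -133, -112, -63, -28, -13]
237 453 [-146, -144, -146, -146, -146, -126, -60, 20, 63, 70, 74, 78, 83, 85, 89, 92, 94, 100, 106, 100, 50, -41, -120, -146, -130, -94, -55]
239 453 [-133, -134, -133, -132, -133, -116, -56, 19, 58, 69, 74, 81, 86, 89, 93, 94, 97, 104, 110, 113, 89, 19, -69, -117, -124, -117, -101]
241 453 [-58, -58, -57, -57, -58, -51, -17, 29, 56, 63, 72, 80, 86, 92, 96, 97, 102, 109, 114, 117, 112, 72, 7, -35, -45, -45, -45]
s2 [133 235] col [-4, -1, -3, -2, -3, -1, 7, 23, 41, 52, 51, 50, 53, 53, 51, 54, 57, 60, 59, 61]
237 120 [-6, -5, -6, -4, -4, -4, 4, 24, 44, 50, 48, 48, 50, 51, 50, 50, 50, 48, 51, 48, 37, 16, 3, -1, 0, -1, -3]
239 120 [-4, -6, -6, -5, -4, -4, 8, 29, 47, 53, 51, 51, 53, 52, 51, 52, 52, 50, 54, 54, 47, 28, 6, -6, -5, -4, -5]
241 120 [-5, -6, -4, -4, -5, -1, 11, 33, 48, 52, 54, 53, 55, 53, 53, 54, 54, 55, 56, 55, 53, 38, 7, -19, -23, -21, -20]
243 120 [-5, -5, -4, -5, -5, 0, 17, 38, 49, 54, 56, 54, 55, 57, 56, 57, 58, 57, 59, 57, 56, 48, 24, -6, -17, -19, -18]
```

View pics/t.png

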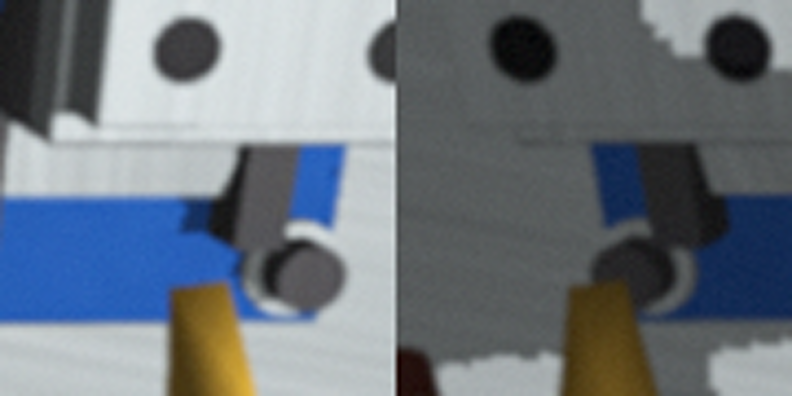

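The crops show the scriber's flat end clearly: left at about (170–228,285), right at about (568–628,283), with the plate's holes above.

```bash
python3 - <<'E'
from meas import *
import pickle
L=lambda f:pickle.load(open(f+".pkl","rb"));d,e=L("s1"),L("s2")
for a,b in(((465.76,232.4),(133.43,234.1)),((459.22,232.4),(127.1,234.1)),((472.3,232.4),(139.75,234.1)),((466.17,235),(133.74,237)),((466.77,239),(134.1,241))): print(tri(d,a,e,b))
E
```

```text
(array([688.75369126, 167.52506636,  70.30045139]), np.float64(0.22313547157780164))
(array([689.61924349, 163.21319991,  70.2453703 ]), np.float64(0.1717754341160078))
(array([687.87840177, 171.82839255,  70.38701495]), np.float64(0.2744556771865725))
(array([690.40403348, 168.1068976 ,  70.83808858]), np.float64(0.030254122428014334))
(array([692.7882794 , 168.9128548 ,  71.67253269]), np.float64(0.0373087360244844))
```

Tip 70.30 against the plate top at 68.67 in the same pair, so a 1.63 mm rise is left, which is 6.5 mm more push. Going back to the head.

Call:
{"name": "servo_tool", "arguments": {
  "increments": [
    [0, 0, 3, 0, 0, 0, -1],
    [-3, 0.5, 5, 0, 0, 0, -1],
    [-7, 2, 5, 0, 0, 0, -1],
    [-11, 3.5, 5, 0, 0, 0, -1],
    [-15, 5, 5, 0, 0, 0, -1],
    [-18.5, 6, 5, 0, 0, 0, -1],
    [-21.6, 6.85, 5, 0, 0, 0, -1],
    [-21.6, 6.85, 4, 0, 0, 0, -1],
    [-21.6, 6.85, 1, 0, 0, 0, -1],
    [-21.6, 6.85, -2, 0, 0, 0, -1],
    [-21.6, 6.85, -4, 0, 0, 0, -1],
    [-21.6, 6.85, -4, 0, 0, 0, -1],
    [-21.6, 6.85, -4, 0, 0, 0, -1],
    [-21.6, 6.85, -4, 0, 0, 0, -1]
  ]
}}

```text
t: 21.32
ee_pos: [494.4, 140.3, 6.0]
orientation: [-0.302, 3.125, 0.0]
ft_force: [-0.2, 0.9, 0.1]
width: 0.4
grasp_force: 0.0
```

Call:
{"name": "servo_tool", "arguments": {
  "increments": [
    [0.5, 0.1, 0, 0, 0, 0, -1],
    [1, 0.2, 0, 0, 0, 0, -1],
    [1.5, 0.3, 0, 0, 0, 0, -1],
    [1.8, 0.36, 0, 0, 0, 0, -1],
    [2, 0.4, 0, 0, 0, 0, -1],
    [2.2, 0.44, 0, 0, 0, 0, -1],
    [2.4, 0.47, 0, 0, 0, 0, -1],
    [2.4, 0.47, 0, 0, 0, 0, -1],
    [2.4, 0.47, 0, 0, 0, 0, -1]
  ]
}}

```text
t: 22.07
ee_pos: [513.9, 144.0, 4.2]
orientation: [0.302, -3.121, 0.001]
ft_force: [-8.3, 0.3, 6.2]
width: 0.3
grasp_force: 4.0
```

Call:
{"name": "servo_tool", "arguments": {
  "increments": [
    [0.2, 0.04, 0, 0, 0, 0, -1],
    [0.4, 0.08, 0, 0, 0, 0, -1],
    [0.6, 0.12, 0, 0, 0, 0, -1],
    [0.6, 0.12, 0, 0, 0, 0, -1],
    [0.6, 0.12, 0, 0, 0, 0, -1]
  ]
}}

```text
t: 22.48
ee_pos: [518.6, 144.9, 4.0]
orientation: [0.302, -3.118, 0.002]
ft_force: [-10.7, -2.7, 7.2]
width: 0.3
grasp_force: 5.5
```

Call:
{"name": "servo_tool", "arguments": {
  "increments": [
    [0.1, 0.02, 0, 0, 0, 0, -1],
    [0.15, 0.03, 0, 0, 0, 0, -1],
    [0.15, 0.03, 0, 0, 0, 0, -1],
    [0.15, 0.03, 0, 0, 0, 0, -1]
  ]
}}

```text
t: 22.82
ee_pos: [519.8, 145.1, 4.0]
orientation: [0.302, -3.118, 0.002]
ft_force: [-11.2, -2.8, 7.6]
width: 0.5
grasp_force: 5.9
```

Push done. I'll back off and verify with the same close pair of views.

Call:
{"name": "servo_tool", "arguments": {
  "increments": [
    [-1.5, -0.3, 0, 0, 0, 0, -1],
    [-3, -0.6, 0, 0, 0, 0, -1],
    [-3, -0.6, 4, 0, 0, 0, -1],
    [-3, -0.6, 8, 0, 0, 0, -1],
    [1, -1.5, 9, 0, 0, 0, -1],
    [5, -2.7, 9, 0, 0, 0, -1],
    [9, -4, 9, 0, 0, 0, -1],
    [13, -5.2, 9, 0, 0, 0, -1],
    [17, -6.5, 9, 0, 0, 0, -1],
    [18.5, -7.4, 8, 0, 0, 0, -1],
    [18.5, -7.4, 6, 0, 0, 0, -1],
    [18.5, -7.4, 4.2, 0, 0, 0, -1],
    [18.5, -7.4, 4.2, 0, 0, 0, -1],
    [18.5, -7.4, 4.2, 0, 0, 0, -1],
    [18.5, -7.4, 4.2, 0, 0, 0, -1],
    [18.5, -7.4, 4.2, 0, 0, 0, -1]
  ]
}}

```text
t: 24.15
ee_pos: [710.4, 72.5, 48.3]
orientation: [-0.303, 3.125, -0.0]
ft_force: [-0.1, 0.3, 0.5]
width: 0.5
grasp_force: 0.0
```

```bash
python3 - <<'E'
from h import *
import pickle
o=ctrl.get_obs();print(o["ee_pos"],np.abs(o["qvel"]).max())
pickle.dump(grab("wrist"),open("v1.pkl","wb"))
E
```

```text
[710.38448412  72.48130057  48.26802627] 0.005992131218885424
```

Call:
{"name": "servo_tool", "arguments": {
  "increments": [
    [0, 0, 3, 0, 0, 0, -1],
    [0, 0, 6, 0, 0, 0, -1],
    [-0.8, 4, 6, 0, 0, 0, -1],
    [-1.6, 8, 6, 0, 0, 0, -1],
    [-2.4, 12, 6, 0, 0, 0, -1],
    [-3.2, 16, 6, 0, 0, 0, -1],
    [-4, 20, 6, 0, 0, 0, -1],
    [-4.2, 21.6, 6, 0, 0, 0, -1],
    [-4.2, 21.6, 4, 0, 0, 0, -1],
    [-4.2, 21.6, 2, 0, 0, 0, -1],
    [-4.2, 21.6, 0, 0, 0, 0, -1],
    [-4.2, 21.6, 0, 0, 0, 0, -1],
    [-4.2, 21.6, 0, 0, 0, 0, -1],
    [-4.2, 21.6, 0, 0, 0, 0, -1],
    [-4.2, 21.6, 0, 0, 0, 0, -1]
  ]
}}

```text
t: 25.45
ee_pos: [668.9, 288.4, 48.8]
orientation: [-0.302, 3.124, 0.001]
ft_force: [-0.2, 0.1, 0.5]
width: 0.1
grasp_force: 0.0
```

```bash
python3 - <<'E'
from meas import *
import pickle
o=ctrl.get_obs();print(o["ee_pos"],np.abs(o["qvel"]).max())
e=grab("wrist");pickle.dump(e,open("v2.pkl","wb"));d=pickle.load(open("v1.pkl","rb"))
a=np.radians(11.07);u=np.array([np.cos(a),np.sin(a)]);v=np.array([-u[1],u[0]])
H=[[*(np.array([624.5,165.2])+s*28*u+t*16*v),70.] for s,t in((-1,-1),(-1,1),(1,-1),(1,1))]
h1=holes(d,holes(d,proj(d,H)));h2=holes(e,holes(e,proj(e,H)))
fit(d,e,h1,h2)
for n,k in(("v1",d),("v2",e)):
    q=proj(k,[[688.75,167.5,70.3]])[0];print(n,q.round(2));q=q.astype(int);f=k["image"].astype(float)
    s=f[:,:,0]-f[:,:,2];print("rows from",q[1]-8,s[q[1]-8:q[1]+12,q[0]].astype(int).tolist())
    for r in(q[1]+2,q[1]+4,q[1]+6): print(r,q[0]-13,s[r-1:r+2,q[0]-13:q[0]+14].mean(0).round().astype(int).tolist())
E
```

```text
[668.89014699 288.3754518   48.79879554] 0.005194711893698032
[600.  144.2  70.1] 0.16
[593.9 175.6  70.2] 0.28
[655.  154.8  70.2] 0.09
[648.9 186.2  70.3] 0.14
ctr [624.47 165.19  70.22] yaw 10.97
v1 [463.84 230.97]
rows from 222 [-144, -142, -142, -143, -144, -143, -145, -142, -114, -42, 38, 77, 79, 81, 79, 87, 84, 88, 86, 83]
232 450 [-144, -144, -144, -143, -144, -145, -136, -102, -52, -19, -4, 6, 17, 24, 34, 43, 53, 62, 70, 73, 41, -40, -114, -124, -78, -28, -9]
234 450 [-144, -144, -143, -142, -145, -144, -130, -74, 6, 57, 70, 72, 75, 79, 83, 85, 89, 94, 98, 101, 85, 12, -85, -137, -127, -80, -38]
236 450 [-146, -144, -143, -144, -145, -144, -128, -69, 10, 59, 70, 73, 79, 82, 87, 88, 91, 94, 98, 105, 102, 60, -32, -117, -146, -134, -104]
v2 [135.39 229.92]
rows from 221 [-7, -4, -3, -2, -2, -1, -1, 0, 12, 30, 43, 49, 47, 49, 50, 52, 53, 51, 58, 58]
231 122 [-4, -6, -5, -6, -6, -5, 0, 13, 28, 33, 34, 35, 40, 41, 45, 46, 45, 45, 46, 40, 25, 6, -1, -1, -1, -2, -2]
233 122 [-4, -4, -3, -5, -5, -5, 1, 22, 46, 50, 49, 49, 51, 48, 51, 50, 49, 49, 51, 49, 38, 18, 2, -1, -1, -2, -2]
235 122 [-4, -6, -5, -5, -4, -4, 2, 26, 47, 52, 51, 52, 52, 50, 51, 52, 53, 53, 53, 54, 48, 31, 9, -2, -4, -3, -4]
```

The verification pair puts the plate top at 70.22 and the tip at about 70.3 (same bias), so they are level to about 0.1 mm. The plate is centred and square, and the arm is clear. Handing in.

```bash
python3 -c "
from workcell import ctrl
print(ctrl.close_job())"
```

```text
the job is handed in; nothing more can be done
None
```

Job handed in: one plate lies centred and square on the jack table, and the wedge is pushed in about 42.5 mm. The pack top measures level with the scriber tip to about 0.1 mm, the other two plates are still on the mat, and the gauge and bystanders were never touched.

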